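# Tuck the dried coaster into the sprung coaster holder

### The job

Take the round wooden coaster out of the grey drying stand and tuck it into the dark wooden coaster holder, under the sprung steel arm together with the two coasters already there. Push it fully down so that it stands on the ledge level with the others, pressed flat by the arm. Leave the shaker and the jar standing where they are.

Things in the scene. Friction and masses are not known exactly. Their poses are not given: they have to be found in the camera images.
- coaster: wooden round coaster, 95 mm across, 9 mm thick, 40 to 85 g. The one to put away; starts alone in the drying stand, leaning 30 degrees from upright, top towards the robot. Faces and rim are alike all round. Origin: centre of one face; z = disc axis, through the disc to the other face. Some 55 mm of it stand clear above the stand's slats: take it by the top edge across its thickness.
- coaster_mid (a point): Centre of the coaster to be put away (mid-thickness).
- stand: Grey plastic drying stand, fixed; foot 105 x 116 x 8 mm, origin under its centre, z up, x away from the robot (within 25 degrees). The coaster leans to -x, 30 degrees from upright, on two slats 40 mm high up the slope, its lower edge on a ledge; an 11 mm lip on its +x side, 20 mm cheeks at the ends.
- holder: Dark wooden coaster holder, fixed; foot 135 x 126 x 12 mm, origin under the foot's centre, z up, x axis away from the robot (give or take 25 degrees). The pocket stands on it.
- pocket: Slanted pocket of the holder, leaning 30 degrees to the robot. Origin: middle of the corner of backrest and ledge; z = up the slope, x = square off the backrest (up and away from the robot), y = along the ledge. Backrest 90 wide, 90 mm high; ledge floor z = 0, 48 mm deep; end cheeks at y = +-51 mm, 28 mm high. Two coasters fill x = 0 to 18 mm, up to z = 95 mm.
- seat (a point): Where the centre of the third coaster belongs: on the far side of the other two, between them and the arm, at pocket x = 22.5 mm, z = 48 mm (level with the others).
- clip (a joint): Sprung arm: 5 mm steel wire frame with a flat steel tongue, 41 mm wide, on the far side of the coasters. 0 = pressing on the two coasters (touches at pocket z = 46 mm); grows as it swings away from the backrest; about 0.24 rad with a third coaster under it, stop at 0.8. It presses with about 2 N (3 N with three); friction then holds a coaster halfway, so it must be pushed home.
- clip_hinge (a point): Middle of the arm's hinge axis (along pocket y), at the ledge's outer edge: pocket x = 36 mm, z = 8 mm.
- clip_lip (a point): Middle of the arm's out-turned top lip, at pocket x = 39 mm, z = 88 mm when the arm is at 0; the mouth between pile and lip is about 18 mm wide. A coaster pushed down the slope along the pile opens the arm by itself.
- pile_a: wooden round coaster, 95 mm across, 9 mm thick, 40 to 85 g. Already in the holder, against the backrest. Origin: centre of its lower face, z = disc axis, along the pocket's x.
- pile_a_mid (a point): Centre of that coaster.
- pile_b: wooden round coaster, 95 mm across, 9 mm thick, 40 to 85 g. Already in the holder, on top of the first, under the arm. Origin: centre of its lower face, z = disc axis, along the pocket's x.
- pile_b_mid (a point): Centre of that coaster.
- shaker: Bystander: glass shaker with grey top, 44 mm across, 90 mm high; origin under its centre.
- jar: Bystander: glass jar with dark lid, 65 mm across, 86 mm high; origin under its centre.
Things that resemble listed ones, but are neither listed nor needed, are in the scene too. What is shaped like the pile_b but orange or purple is not meant.

How it is judged:
By the outcome, as a careful person would: the job done as asked, in the order asked, and still so for the second after the job is handed in, with the robot touching nothing.
It also fails if it takes over 43 s, if anything falls off the work surface, if the arm or the gripper's body presses on something with over 40 N, if the wrist force passes 120 N, or if a joint passes its speed limit or range.

### The arm

A 6-joint arm with a two-finger parallel gripper is mounted at the origin on the work surface; the furniture and walls round the work are solid. World frame = base frame: x ahead of the robot, y to its left, z up, the work surface at z = 0. Lengths are in mm, angles in degrees, forces in N, time in s.
With the tool pointing down it reaches from about 350 to 850 mm from the base axis. Payload 8.1 kg.
Tool frame: the origin (TCP) lies between the finger pads; the fingertips stand 22 mm ahead of it and the grasp point (between the pads) lies 3 mm ahead of it; z points along the fingers, y is the line along which they close (so a half turn about z gives the same grasp; the last joint's range is limited). The gripper opens to 85 mm and grips with 20 to 120 N. Pads are 22 mm wide; open, the fingers measure 114 mm over their backs; the gripper's body (76 mm by 85 mm) begins 54 mm behind the grasp point. The pads swing forward as they close: fully open they stand 13 mm farther back than shut.
Start: joints at [-81.669, 7.471, 85.268, -0, 87.261, -4.893], TCP at [137.274, -584.09, 253.292] pointing down, gripper open.
Joint ranges: [-169.43, 169.43], [-51.17, 129.36], [1.28, 143.12], [-76.62, 256.62], [0, 156.53], [-152.29, 152.29]. Speed limits (degrees/s): [136.94, 136.94, 159.86, 180, 180, 180].

### API

Orientations are given as [roll, pitch, yaw] about the fixed x, y, z axes, in that order (R = Rz(yaw) Ry(pitch) Rx(roll)).
In Python, from bench import r, vision gives the robot as it stands.
- The arm moves only by the tool step_arm, never from a script. Its argument "targets" is a list that holds one entry, the list of rows, each a list of 6 numbers: the shift along the world's x, y, z in mm, then the turn, a rotation vector about the world's x, y, z in rad. In form: [[[x, y, z, rx, ry, rz], ...]]. A call has 1 to 12 rows; each row is the pose to reach, as a shift and turn from the pose commanded when the call began; what a row does not reach only later rows make up. A row lasts 1/12 s, in which the tool goes at most 41.7 mm and 7.16 degrees, less where a joint would pass 70% of its speed; a pose out of reach is approached as far as the arm can. A call with a gripper value outside its range is refused whole. "fingers" is the gripper's target within -1 to 1 (shut at 1, half-way at 0, fully open at -1), set as the call begins (left out, the last holds). The fingers move at their own pace and stop on an object; "newtons" is the grip in N (left out, the last holds). Time passes only in rows, so rows that repeat a pose let the fingers close. It gives the time, the measured TCP pose, the force, the opening and the grip force at its end, in the units of the state.
- r.sense(): the state, without advancing time (a new reading comes with each control period).
- vision.snapshot(name): name is "scene" or "side" or "wrist"; returns a dict with "img" (400x640x3 uint8, blue, green, red), "mtx" (3x3 intrinsics, pixels), "eye" and "attitude" of the camera in the world. Camera axes: x right, y up, looking along -z (the intrinsics and any distortion apply to the point x, -y, -z); pixel columns grow to the right and rows downward; lengths in mm; the calibration is good to about 2 mm. A picture is of the moment at which its call begins. There is no depth.
- r.hand_in(): hands the job in; it is judged then, once.
The state is a dict: "time": time; "joint_pos": joint angles; "qd": joint speeds; "joint_efforts": joint torques, N m; "tool_pos": TCP position; "tcp_rot": TCP orientation; "ft_force": force on the tool from outside, world axes, zero at the start; "wrist_torque": the same for the moment, N m; "finger_gap": finger opening in mm; "grip_force": force on a finger pad.
Only numpy, scipy, OpenCV 4.12 (cv2) and the standard library are available. Lean on these libraries where they do the work, as an engineer would, in place of code of your own. Each camera call takes 0.05 s, during which the arm holds its last target. There are 200 camera calls.

## Working session

There is one attempt and no reset: what is moved stays moved. The work goes in short steps, Python scripts to look and compute and a tool call to move; the robot and the scene stay as the last step left them, time stands still between calls to the robot, and variables do not carry over. Pictures are saved under pics/ and viewed, at most 10 in all, crops included, and the job is handed in when it is done.

Besides the shell and the picture viewer there is one more tool, called as name(argument=value, ...), one argument or row to a line, values as JSON. step_arm: Moves the arm, as the interface text tells. Its arguments: {"type":"object","properties":{"targets":{"type":"array"},"fingers":{"type":"number"},"newtons":{"type":"number"}},"required":["targets"]}

```bash
mkdir -p pics; ls; python3 - <<'E'
from bench import r,vision
import cv2,numpy as np
for n in ["scene","side"]:
    s=vision.snapshot(n); cv2.imwrite(f"pics/{n}0.png",s["img"]); print(n,s["mtx"],s["eye"],s["attitude"],[k for k in s])
print(r.sense())
E
```

```text
pics
scene [[424.11345833   0.         316.01268183]
 [  0.         424.11345833 194.691166  ]
 [  0.           0.           1.        ]] [-569.14539352  676.692609    836.46251699] [  57.68302781    0.19638129 -122.03323524] ['img', 'mtx', 'eye', 'attitude']
side [[376.89576257   0.         317.1152692 ]
 [  0.         376.89576257 197.01629341]
 [  0.           0.           1.        ]] [ 413.55028302 -890.92974432  791.95949672] [54.24369011 -1.17528368  2.17194142] ['img', 'mtx', 'eye', 'attitude']
{'time': 0.1, 'joint_pos': array([-8.16691553e+01,  7.51217873e+00,  8.53236023e+01,  1.76617644e-03,
        8.72629454e+01, -4.89311307e+00]), 'qd': array([ 0.03100019, -0.11494861, -0.11917964, -0.05897522, -0.04834043,
        0.00987361]), 'joint_efforts': array([ 4.77475278e-04, -5.70947385e+01, -5.01944661e+01, -3.61722505e-04,
        8.12468788e-03, -2.66422643e-05]), 'tool_pos': array([ 137.2179697 , -583.61607776,  252.32935078]), 'tcp_rot': array([-1.79901784e+02, -1.01786649e-02,  1.32238632e+01]), 'ft_force': array([-0.72382973, -0.32388962, -0.08980298]), 'wrist_torque': array([ 0.0479622 , -0.01875489,  0.05705771]), 'grip_force': 0.0, 'finger_gap': 85.26143725741677}
```

View pics/scene0.png

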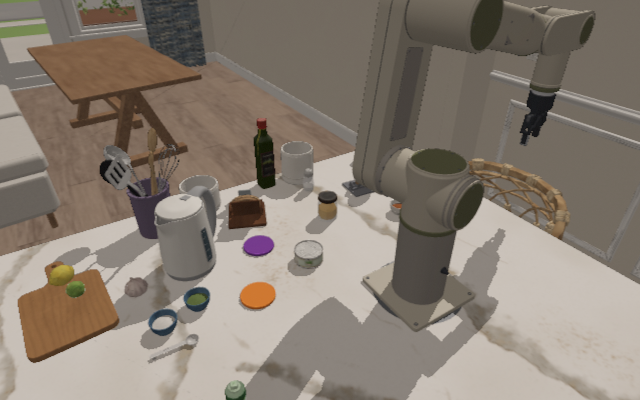

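View pics/side0.png

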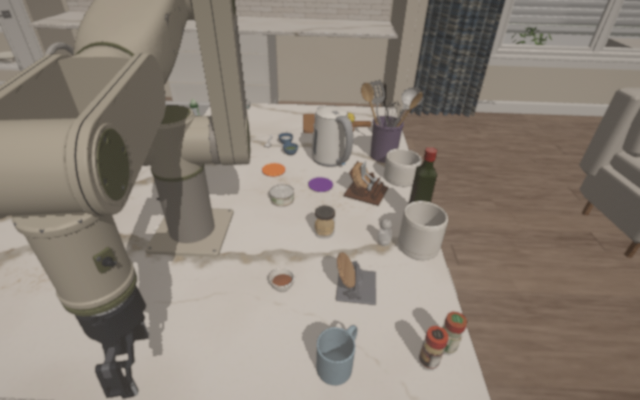

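Side view: the wooden coaster leans in the grey stand at about (346,270). The holder with two coasters is at (367,190), the jar at (325,222) and the shaker at (386,232). Things it could be taken for are the orange disc (274,170), the purple disc (320,185) and the holder pile (358,177). I choose the wooden one in the grey stand. The scene view shows the holder at (247,213); the arm hides the stand there.

```bash
cat > h.py <<'E'
from bench import r,vision
import cv2,numpy as np
from scipy.spatial.transform import Rotation as R
def cam(s):
    A=np.array(s["attitude"]); return R.from_euler("xyz",A,degrees=True).as_matrix(),np.array(s["eye"]),np.array(s["mtx"])
def ray(s,p):
    A,e,K=cam(s); d=np.linalg.inv(K)@[p[0],p[1],1]; d=A@(d*[1,-1,-1]); return e,d/np.linalg.norm(d)
def onz(s,p,z):
    e,d=ray(s,p); return e+d*(z-e[2])/d[2]
def proj(s,X):
    A,e,K=cam(s); c=(np.atleast_2d(X)-e)@A; c=c*[1,-1,-1]; q=c@K.T; return q[:,:2]/q[:,2:]
def tri(rays):
    M=np.zeros((3,3));b=np.zeros(3)
    for e,d in rays:
        P=np.eye(3)-np.outer(d,d);M+=P;b+=P@e
    return np.linalg.solve(M,b)
E
python3 - <<'E'
from h import *
s=vision.snapshot("side"); c=vision.snapshot("scene")
print("stand foot",onz(s,(357,286),8),"holder",onz(s,(367,191),12),onz(c,(247,215),12))
print("jar",onz(s,(325,232),0),onz(c,(327,214),0),"shaker",onz(s,(386,243),0),onz(c,(308,187),0))
a=cv2.resize(s["img"][235:315,305:405],None,fx=5,fy=5,interpolation=cv2.INTER_CUBIC)
b=cv2.resize(s["img"][145:215,325:425],None,fx=5,fy=5,interpolation=cv2.INTER_CUBIC)
b=cv2.copyMakeBorder(b,0,50,0,0,cv2.BORDER_CONSTANT)[:400]
a2=a[:400]
cc=cv2.resize(c["img"][180:235,210:285],None,fx=4,fy=4,interpolation=cv2.INTER_CUBIC)
out=np.zeros((600,800,3),np.uint8); 
out[:300,:400]=cv2.resize(a2,(400,300),interpolation=cv2.INTER_AREA)if 0 else cv2.resize(s["img"][240:315,305:405],(400,300),interpolation=cv2.INTER_CUBIC)
out[:300,400:]=cv2.resize(s["img"][145:220,320:420],(400,300),interpolation=cv2.INTER_CUBIC)
out[300:,:400]=cv2.resize(c["img"][170:245,200:300],(400,300),interpolation=cv2.INTER_CUBIC)
out[300:,400:]=cv2.resize(c["img"][150:225,310:410],(400,300),interpolation=cv2.INTER_CUBIC)
cv2.imwrite("pics/crops.png",out)
E
```

```text
stand foot [ 510.9406658  -204.17612288    8.        ] holder [568.34425932 241.80747293  12.        ] [553.19719757 253.26386974  12.        ]
jar [ 4.20425870e+02  1.99101070e+01 -1.13686838e-13] [427.75015631  11.74252544   0.        ] shaker [610.01100997 -20.07774977   0.        ] [615.94914224 -25.50719774   0.        ]
```

View pics/crops.png

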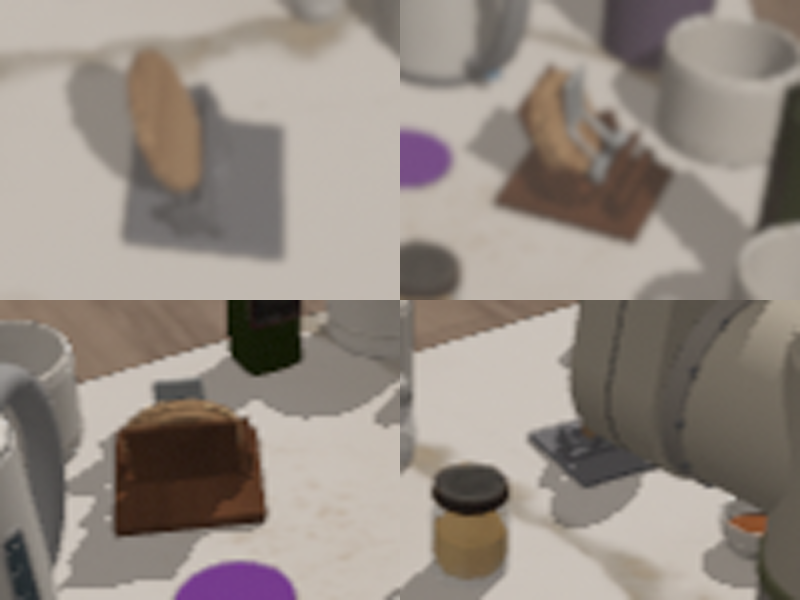

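The crops confirm the choice: the wooden coaster is alone in the grey stand (top-left crop), leaning toward the robot, and the holder has its steel clip on the far side. I'll take the feet corners next.

```bash
python3 - <<'E'
from h import *
s=vision.snapshot("side"); c=vision.snapshot("scene")
st=[onz(s,p,6)[:2] for p in [(335.5,299.5),(375.8,303.5),(376.3,271.3)]]
ho=[onz(s,p,10)[:2] for p in [(344.3,195.8),(378.3,204),(387.8,189.5)]]
hc=[onz(c,p,12)[:2] for p in [(228.8,227),(266,224)]]
for q in (st,ho):
    e1=q[1]-q[0];e2=q[2]-q[1]
    print(np.round(q,0).tolist(),"len",np.linalg.norm(e1),np.linalg.norm(e2),"yaw",np.degrees(np.arctan2(e1[1],e1[0])),np.degrees(np.arctan2(-e2[0],e2[1])),"ctr",(q[0]+q[2])/2)
print(hc, np.linalg.norm(hc[0]-hc[1]))
w=vision.snapshot("wrist"); print(w["eye"],w["attitude"],w["mtx"][0])
E
```

```text
[[453.0, -251.0], [557.0, -258.0], [568.0, -146.0]] len 103.95580582606544 112.72265923048418 yaw -3.9408462311818013 -5.755559987223503 ctr [ 510.65744089 -198.35489128]
[[485.0, 209.0], [603.0, 168.0], [646.0, 260.0]] len 124.52995789818489 101.71898712379105 yaw -19.384714768382857 -25.300700266505075 ctr [565.67427081 234.29131279]
[array([522.37154091, 331.36790397]), array([472.54699405, 221.79428989])] 120.36969042597373
[ 204.39418932 -567.55987252  373.55769176] [-15.57728879   0.09969486 -76.72794684] [348.64420627   0.         323.70374223]
```

```bash
cat >> h.py <<'E'
def toolR(yaw,tilt=30):
    t=np.radians(tilt);Z=R.from_euler("z",yaw,degrees=True).as_matrix()
    u=Z@[-np.sin(t),0,np.cos(t)];n=Z@[np.cos(t),0,np.sin(t)]
    return np.array([np.cross(n,-u),n,-u]).T,u,n
def move(T,Rm):
    """shift and turn from the commanded (≈measured) pose"""
    q=r.sense();R0=R.from_euler("xyz",q["tcp_rot"],degrees=True)
    print("shift",np.round(T-q["tool_pos"],1),"turn",np.round((R.from_matrix(Rm)*R0.inv()).as_rotvec(),4))
E
python3 - <<'E'
from h import *
s=vision.snapshot("side")
C=onz(s,(346.2,270),62); print("C",C)
M,u,n=toolR(-5); move(C+u*(47.5+130)-0,M)
E
```

```text
C [ 478.50817521 -198.85247875   62.        ]
shift [252.8 392.9 -37.4] turn [-0.366  -0.4226  1.2224]
```

step_arm(
  targets=[
    [[253,393,-37,-0.366,-0.423,1.222],[253,393,-37,-0.366,-0.423,1.222],[253,393,-37,-0.366,-0.423,1.222],[253,393,-37,-0.366,-0.423,1.222],[253,393,-37,-0.366,-0.423,1.222],[253,393,-37,-0.366,-0.423,1.222],[253,393,-37,-0.366,-0.423,1.222],[253,393,-37,-0.366,-0.423,1.222],[253,393,-37,-0.366,-0.423,1.222],[253,393,-37,-0.366,-0.423,1.222],[253,393,-37,-0.366,-0.423,1.222],[253,393,-37,-0.366,-0.423,1.222]],
  ],
  fingers=-0.2,
)

```text
time: 1.4
tool_pos: [391.3, -187.2, 215.1]
tcp_rot: [149.8, -0.0, 85.4]
ft_force: [-0.4, -0.7, -0.7]
finger_gap: 51.4
grip_force: 0.0
```

step_arm(
  targets=[
    [[0,0,0,0,0,0],[0,0,0,0,0,0]],
  ],
)

```text
time: 1.57
tool_pos: [390.5, -190.7, 216.6]
tcp_rot: [149.9, 0.0, 85.1]
ft_force: [-1.0, -0.6, -0.5]
finger_gap: 51.3
grip_force: 0.0
```

```bash
python3 - <<'E'
from h import *
out=[]
for n in ["wrist","side"]:
    s=vision.snapshot(n); cv2.imwrite(f"pics/{n}1.png",s["img"]); print(n,s["eye"],s["attitude"]); out.append(s)
q=r.sense();print(q["tool_pos"],q["tcp_rot"],q["finger_gap"])
o=np.zeros((560,640,3),np.uint8);o[:400]=out[0]["img"];
o[400:,:]=cv2.resize(out[1]["img"][220:320,200:600],(640,160))
cv2.imwrite("pics/v1.png",o)
E
```

```text
wrist [ 336.86050756 -116.64982598  320.97483871] [-15.59101895 -30.07526361  -4.88129691]
side [ 413.55028302 -890.92974432  791.95949672] [54.24369011 -1.17528368  2.17194142]
[ 390.09876661 -191.89112882  216.75780889] [1.49960750e+02 2.76443615e-02 8.49394190e+01] 51.03580884345522
```

View pics/v1.png

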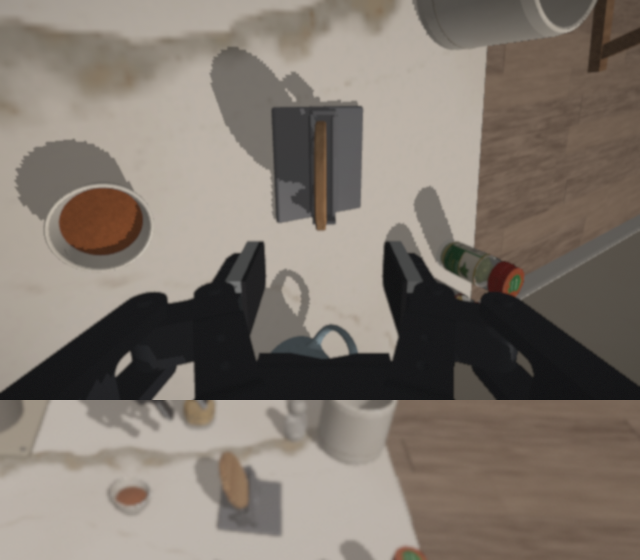

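The wrist view shows the coaster edge-on as a strip from (321,115) to (320,229) between the fingers. The bottom strip is the side view. I'll triangulate the disc centre from both.

```bash
python3 - <<'E'
from h import *
def mask(s,x0,y0,x1,y1):
    im=s["img"][y0:y1,x0:x1];hsv=cv2.cvtColor(im,cv2.COLOR_BGR2HSV)
    m=cv2.inRange(hsv,(5,85,60),(22,255,255))
    k,l,st,ce=cv2.connectedComponentsWithStats(m);i=1+np.argmax(st[1:,4])
    ys,xs=np.nonzero(l==i);return np.c_[xs+x0,ys+y0].astype(float),st[i]
w=vision.snapshot("wrist");s=vision.snapshot("side")
pw,a=mask(w,270,95,370,240);ps,b=mask(s,320,240,380,310)
print(a,b)
(cx,cy),wh,ang=cv2.minAreaRect(pw.astype(np.float32));print("wrist rect",cx,cy,wh,ang)
e=cv2.minAreaRect(ps.astype(np.float32));print("side",e,ps.mean(0))
C=tri([ray(w,(cx,cy)),ray(s,ps.mean(0))]);print("C",C,"reproj",proj(w,C),proj(s,C))
v=pw-pw.mean(0);d=np.linalg.svd(v,full_matrices=False)[2][0]
m=pw.mean(0);nn=np.cross(ray(w,m-50*d)[1],ray(w,m+50*d)[1]);nn/=np.linalg.norm(nn);nn*=np.sign(nn[0])
print("n",nn,"yaw",np.degrees(np.arctan2(nn[1],nn[0])),"lean",np.degrees(np.arcsin(nn[2])))
M,u,n=toolR(-5);print("offset cam from plane",(w["eye"]-C)@n)
Cp=[C+47.5*(np.cos(t)*u+np.sin(t)*M[:,0])+k*n for t in np.linspace(0,6.3,60) for k in(-4.5,4.5)]
print("pred wrist",proj(w,Cp).min(0),proj(w,Cp).max(0),"side",proj(s,Cp).min(0),proj(s,Cp).max(0))
E
```

```text
[  44   25   13  108 1231] [ 18  13  17  34 376]
wrist rect 320.0 173.5 (107.0, 12.0) 90.0
side ((345.6470947265625, 269.5882568359375), (33.95498275756836, 13.581995010375977), 75.96376037597656) [345.68617021 269.88297872]
C [ 478.23685393 -194.19627258   58.01504029] reproj [[319.17565549 173.86525889]] [[345.95403239 269.74313996]]
n [ 0.86724599 -0.07454099  0.49226825] yaw -4.912577386458774 lean 29.489776224504652
offset cam from plane 3.711129747800186
pred wrist [312.37675343 118.76113392] [324.44016988 227.83284522] side [336.09484065 251.75994306] [355.31088095 288.18510018]
```

```bash
python3 - <<'E'
from h import *
M,u,n=toolR(-5);C=np.array([478.5,-194.5,58]);move(C+u*47.5,M);print(u,n)
E
```

```text
shift [  64.9   -0.2 -117.5] turn [0.0001 0.0004 0.0022]
[-0.49809735  0.04357787  0.8660254 ] [ 0.86272992 -0.07547909  0.5       ]
```

step_arm(
  targets=[
    [[10,-4,-10,0,0,0],[22,-3,-35,0,0,0],[35,-2,-60,0,0,0],[48,-1,-85,0,0,0],[58,0,-105,0,0,0],[65,0,-117,0,0,0],[65,0,-117,0,0,0],[65,0,-117,0,0,0]],
  ],
)

```text
time: 2.43
tool_pos: [454.5, -191.3, 98.4]
tcp_rot: [150.1, -0.1, 84.9]
ft_force: [-1.0, -0.2, -0.1]
finger_gap: 51.2
grip_force: 0.0
```

step_arm(
  targets=[
    [[0,0,0,0,0,0],[0,0,0,0,0,0],[0,0,0,0,0,0],[0,0,0,0,0,0],[0,0,0,0,0,0],[0,0,0,0,0,0],[0,0,0,0,0,0],[0,0,0,0,0,0]],
  ],
  fingers=1,
  newtons=30,
)

```text
time: 3.1
tool_pos: [455.9, -191.9, 100.6]
tcp_rot: [149.9, 0.1, 85.0]
ft_force: [-4.3, -1.0, 7.5]
finger_gap: 8.2
grip_force: 34.5
```

step_arm(
  targets=[
    [[-10,1,17,0,0,0],[-25,2,43,0,0,0],[-40,3,69,0,0,0],[-55,5,95,0,0,0],[-70,6,121,0,0,0],[-85,7,147,0,0,0],[-85,7,147,0,0,0],[-85,7,147,0,0,0]],
  ],
)

```text
time: 3.77
tool_pos: [378.1, -191.6, 247.7]
tcp_rot: [150.3, -0.2, 85.1]
ft_force: [0.7, -0.2, -0.9]
finger_gap: 8.0
grip_force: 33.3
```

```bash
python3 - <<'E'
from h import *
M,u,n=toolR(-22);print(u,n)
# pocket estimate: holder centre ~ (563,245), hover with TCP ~ 260 up-slope from a rough ledge corner
H=np.array([563,243,20.]);T=H+u*285;print(T);move(T,M)
print(r.sense()["finger_gap"])
E
```

```text
[-0.46359193  0.1873033   0.8660254 ] [ 0.80296477 -0.32441883  0.5       ]
[430.87630072 296.38143956 266.81724008]
shift [ 52.7 487.9  19.2] turn [-0.0043 -0.0037 -0.2981]
7.992897337550814
```

```bash
python3 - <<'E'
from h import *
s=vision.snapshot("side");c=vision.snapshot("scene")
print("kettle",onz(s,(328,163),0),onz(c,(188,272),0),tri([ray(c,(182,200)),ray(s,(330,109))]))
print("white bowl",onz(s,(281,205),0), "mug", onz(s,(400,183),0), "mug2",onz(s,(421,253),0))
E
```

```text
kettle [423.75256106 451.43503957   0.        ] [398.1520345  507.98457336   0.        ] [422.61575876 479.0880051  222.93502688]
white bowl [264.32394334 153.07687693   0.        ] mug [701.04507843 321.66216893   0.        ] mug2 [710.76656479 -58.0675049    0.        ]
```

step_arm(
  targets=[
    [[5,40,10,0,0,-0.02],[9,80,19,0,0,-0.05],[14,120,19,0,0,-0.08],[18,160,19,0,0,-0.11],[22,200,19,0,0,-0.14],[27,240,19,0,0,-0.17],[31,280,19,0,0,-0.2],[35,320,19,0,0,-0.22],[40,360,19,0,0,-0.25],[44,400,19,0,0,-0.27],[48,440,19,0,0,-0.29],[52,475,19,0,0,-0.298]],
  ],
)

```text
time: 4.87
tool_pos: [424.2, 227.5, 263.7]
tcp_rot: [150.3, -0.3, 68.2]
ft_force: [1.8, -0.6, -1.1]
finger_gap: 8.5
grip_force: 33.3
```

step_arm(
  targets=[
    [[0,0,0,0,0,0],[0,0,0,0,0,0],[0,0,0,0,0,0]],
  ],
)

```text
time: 5.12
tool_pos: [424.9, 224.6, 263.4]
tcp_rot: [150.4, -0.1, 68.2]
ft_force: [0.3, 0.1, -0.9]
finger_gap: 8.3
grip_force: 33.3
```

```bash
python3 - <<'E'
from h import *
q=r.sense();print(q["tool_pos"],q["tcp_rot"],q["finger_gap"],q["joint_pos"])
w=vision.snapshot("wrist");s=vision.snapshot("side");c=vision.snapshot("scene")
print(w["eye"],w["attitude"])
cv2.imwrite("pics/w2.png",w["img"]);cv2.imwrite("pics/s2.png",s["img"]);cv2.imwrite("pics/c2.png",c["img"])
o=np.zeros((600,640,3),np.uint8);o[:400]=w["img"]
o[400:,:320]=cv2.resize(s["img"][150:220,312:424],(320,200),interpolation=cv2.INTER_CUBIC)
o[400:,320:]=cv2.resize(c["img"][180:236,205:295],(320,200),interpolation=cv2.INTER_CUBIC)
cv2.imwrite("pics/v2.png",o)
E
```

```text
[424.88864214 224.59491819 263.40581546] [ 1.50445513e+02 -1.26982878e-01  6.82026063e+01] 8.26067789843477 [ 39.47539558 -25.82618476 118.64410504 -26.72882084  73.66556541
  65.86457969]
[395.62211712 310.63263196 368.48124087] [-15.39176211 -29.55348769 -21.86360816]
```

View pics/v2.png

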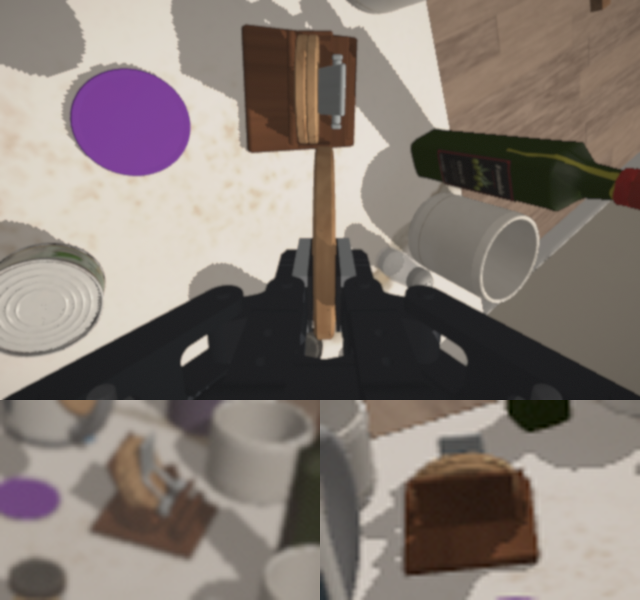

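The wrist view shows the pile edge-on at about (307,88), with the clip to its right at (335,90). The held coaster is at (324,150) and up, and the foot corners are at (243,150), (354,146), (357,38) and (246,26).

```bash
python3 - <<'E'
from h import *
w=vision.snapshot("wrist");s=vision.snapshot("side");c=vision.snapshot("scene")
f=[onz(w,p,12) for p in [(243,151),(354.5,147),(357,38),(247,26)]]
print(np.round(f,0).tolist());
for i in range(4):
    d=f[(i+1)%4]-f[i];print(round(np.linalg.norm(d),1),round(np.degrees(np.arctan2(d[1],d[0])),1))
print("ctr",np.mean(f,0))
im=w["img"];hsv=cv2.cvtColor(im,cv2.COLOR_BGR2HSV)
for y in (40,60,90,120,135): print(y,[tuple(map(int,hsv[y,x])) for x in range(286,328,4)])
m=cv2.inRange(hsv[20:146,285:325],(8,60,105),(22,190,255))
k,l,st,ce=cv2.connectedComponentsWithStats(m);i=1+np.argmax(st[1:,4]);print(st[i],ce[i])
ys,xs=np.nonzero(l==i);
for y in range(0,126,12):
    q=xs[ys==y]; print(y+20,(q.min()+285,q.max()+285) if len(q) else None)
E
```

```text
[[477.0, 223.0, 12.0], [606.0, 165.0, 12.0], [653.0, 281.0, 12.0], [533.0, 330.0, 12.0]]
141.4 -24.1
125.2 67.8
129.9 157.7
121.4 -117.6
ctr [567.47634529 249.52867545  12.        ]
40 [(10, 135, 87), (10, 136, 94), (15, 107, 107), (15, 110, 109), (15, 108, 106), (14, 108, 113), (15, 108, 116), (15, 117, 140), (11, 134, 80), (10, 132, 79), (11, 134, 80)]
60 [(11, 136, 77), (12, 125, 90), (15, 116, 121), (14, 116, 123), (14, 113, 117), (15, 110, 132), (15, 111, 145), (15, 114, 137), (11, 129, 71), (12, 133, 69), (11, 131, 70)]
90 [(10, 126, 65), (13, 116, 81), (15, 112, 152), (14, 115, 153), (15, 114, 134), (15, 112, 153), (15, 112, 164), (14, 92, 127), (30, 3, 79), (30, 3, 78), (45, 6, 79)]
120 [(11, 128, 68), (11, 135, 89), (14, 116, 130), (14, 116, 145), (14, 120, 144), (15, 112, 152), (15, 110, 167), (15, 114, 159), (11, 132, 81), (12, 129, 71), (11, 127, 70)]
135 [(11, 129, 69), (11, 135, 96), (13, 114, 101), (14, 114, 137), (14, 120, 151), (15, 111, 136), (15, 114, 136), (14, 117, 159), (10, 137, 91), (11, 136, 90), (11, 138, 89)]
[   6   15   26  108 2424] [18.8160066  69.18481848]
20 None
32 None
44 (np.int64(294), np.int64(315))
56 (np.int64(292), np.int64(315))
68 (np.int64(292), np.int64(314))
80 (np.int64(291), np.int64(314))
92 (np.int64(292), np.int64(315))
104 (np.int64(292), np.int64(314))
116 (np.int64(293), np.int64(316))
128 (np.int64(294), np.int64(316))
140 (np.int64(296), np.int64(314))
```

```bash
python3 - <<'E'
from h import *
w=vision.snapshot("wrist");s=vision.snapshot("side");c=vision.snapshot("scene")
hsv=cv2.cvtColor(w["img"],cv2.COLOR_BGR2HSV)[20:146,285:325]
m=cv2.inRange(hsv,(8,60,100),(22,190,255))
k,l,st,ce=cv2.connectedComponentsWithStats(m);i=1+np.argmax(st[1:,4])
ys,xs=np.nonzero(l==i);ys=ys+20;xs=xs+285
R_=[];
for y in list(range(36,46))+list(range(132,143)):
    q=xs[ys==y]
    if len(q): R_.append((y,q.min(),q.max()))
print(R_, ys.min(),ys.max())
top=np.mean([(a+b)/2 for y,a,b in R_ if y<46]);bot=np.mean([(a+b)/2 for y,a,b in R_ if y>100])
p1=np.array([top,ys.min()-.5]);p2=np.array([bot,ys.max()+.5]);print(p1,p2)
for H in (50,60,65,70,75,80,90):
    a,b=onz(w,p1,H),onz(w,p2,H);d=a-b;print(H,np.linalg.norm(d).round(1),"yaw",np.degrees(np.arctan2(-d[0],d[1])).round(1),((a+b)/2).round(1))
# scene: top rim of the pile
h=cv2.cvtColor(c["img"],cv2.COLOR_BGR2HSV)
for x in (240,245,250): print(x,[(y,)+tuple(map(int,h[y,x])) for y in range(190,206,1)])
E
```

```text
[(36, np.int64(296), np.int64(313)), (37, np.int64(294), np.int64(314)), (38, np.int64(294), np.int64(314)), (39, np.int64(293), np.int64(314)), (40, np.int64(293), np.int64(314)), (41, np.int64(293), np.int64(315)), (42, np.int64(293), np.int64(315)), (43, np.int64(293), np.int64(315)), (44, np.int64(293), np.int64(315)), (45, np.int64(293), np.int64(314)), (132, np.int64(293), np.int64(316)), (133, np.int64(293), np.int64(316)), (134, np.int64(294), np.int64(316)), (135, np.int64(294), np.int64(315)), (136, np.int64(294), np.int64(315)), (137, np.int64(294), np.int64(315)), (138, np.int64(295), np.int64(315)), (139, np.int64(295), np.int64(314)), (140, np.int64(295), np.int64(314)), (141, np.int64(296), np.int64(314)), (142, np.int64(297), np.int64(313))] 35 142
[303.9  34.5] [304.68181818 142.5       ]
50 101.8 yaw -22.7 [550.2 258.3  50. ]
60 98.6 yaw -22.7 [545.4 259.8  60. ]
65 97.1 yaw -22.7 [543.  260.6  65. ]
70 95.5 yaw -22.7 [540.6 261.4  70. ]
75 93.9 yaw -22.7 [538.3 262.2  75. ]
80 92.3 yaw -22.7 [535.9 263.   80. ]
90 89.1 yaw -22.7 [531.1 264.6  90. ]
240 [(190, 19, 1
[... 254 characters left out ...]
, 153, 45), (204, 12, 151, 44), (205, 10, 142, 45)]
245 [(190, 24, 11, 114), (191, 15, 6, 82), (192, 15, 6, 82), (193, 15, 6, 82), (194, 15, 21, 74), (195, 15, 105, 138), (196, 15, 110, 141), (197, 15, 117, 122), (198, 15, 110, 141), (199, 15, 116, 103), (200, 13, 126, 77), (201, 12, 145, 65), (202, 11, 146, 49), (203, 10, 147, 45), (204, 11, 164, 45), (205, 12, 144, 46)]
250 [(190, 13, 19, 119), (191, 21, 16, 109), (192, 15, 15, 102), (193, 20, 16, 98), (194, 23, 11, 89), (195, 15, 102, 142), (196, 15, 112, 139), (197, 14, 111, 133), (198, 15, 113, 145), (199, 14, 116, 110), (200, 11, 136, 88), (201, 10, 141, 58), (202, 9, 140, 42), (203, 11, 142, 43), (204, 12, 155, 41), (205, 9, 142, 43)]
```

```bash
python3 - <<'E'
from h import *
w=vision.snapshot("wrist");s=vision.snapshot("side");c=vision.snapshot("scene")
M,u,n=toolR(-22.7)
for H in (66,70,74):
    P=(onz(w,(304,34.5),H)+onz(w,(304.7,142.5),H))/2
    t=np.linspace(-2.2,2.2,200)
    rim=lambda k:np.array([P+47.5*(np.cos(a)*u+np.sin(a)*M[:,0])+k*n for a in t])
    for k in (-9,0,9):
        q=proj(c,rim(k)); i=np.argmin(q[:,1]); qs=proj(s,rim(k));j=np.argmin(qs[:,1]);print(H,k,"scene top",q[i].round(1),np.interp(245,q[::-1,0] if q[0,0]>q[-1,0] else q[:,0],q[::-1,1] if q[0,0]>q[-1,0] else q[:,1]).round(1),"side top",qs[j].round(1),"side minx",qs[:,0].min().round(1))
    o=P-9*n-48*u;print("pocket origin",o,"rel foot",toolR(-22.7)[0].T[0]@0 if 0 else (R.from_euler('z',22.7,degrees=True).apply(o-[567,248,0])).round(1))
h=cv2.cvtColor(s["img"],cv2.COLOR_BGR2HSV)
m=cv2.inRange(h[150:205,335:380],(8,70,110),(22,200,255));k,l,st,ce=cv2.connectedComponentsWithStats(m);i=1+np.argmax(st[1:,4]);print("side blob",st[i]+[335,150,0,0,0])
q=r.sense();Mh=R.from_euler("xyz",q["tcp_rot"],degrees=True).as_matrix();print("held disc axis", Mh[:,1])
# held disc in the wrist image: sides of strip
hw=cv2.cvtColor(w["img"],cv2.COLOR_BGR2HSV);mm=cv2.inRange(hw,(8,60,90),(22,190,255))
for y in (150,165,180,200,220,240):
    x=np.nonzero(mm[y,300:350])[0]+300;print(y,x.min(),x.max())
D=q["tool_pos"]-47.5*-Mh[:,2]*1
rp=[D+47.5*(np.cos(a)*Mh[:,2]+np.sin(a)*Mh[:,0])+k*Mh[:,1] for a in np.linspace(0,6.28,50) for k in(-4.5,4.5)]
print("pred held extents",proj(w,rp).min(0),proj(w,rp).max(0)); 
E
```

```text
66 -9 scene top [246.6 199.6] 199.6 side top [356.1 163. ] side minx 351.6
66 0 scene top [246.4 197.1] 197.1 side top [358.2 162.4] side minx 353.8
66 9 scene top [246.2 194.6] 194.6 side top [360.3 161.8] side minx 356.0
pocket origin [557.16352689 255.04580335  19.93078062] rel foot [-11.8   2.7  19.9]
70 -9 scene top [246.6 198.9] 198.9 side top [355.6 161.9] side minx 351.1
70 0 scene top [246.4 196.4] 196.4 side top [357.7 161.4] side minx 353.3
70 9 scene top [246.2 193.9] 193.9 side top [359.9 160.8] side minx 355.5
pocket origin [555.25537493 255.67964941  23.93078062] rel foot [-13.8   2.6  23.9]
74 -9 scene top [246.5 198.1] 198.2 side top [355.2 160.9] side minx 350.7
74 0 scene top [246.3 195.6] 195.7 side top [357.3 160.3] side minx 352.9
74 9 scene top [246.1 193.2] 193.2 side top [359.5 159.7] side minx 355.1
pocket origin [553.34722298 256.31349547  27.93078062] rel foot [-15.8   2.4  27.9]
side blob [352 163  16  25 191]
held disc axis [ 0.80493198 -0.32752219  0.49478654]
150 316 332
165 315 333
180 314 334
200 314 334
220 313 335
240 314 335
pred held extents [309.92391373 144.77656543] [333.52558226 336.33390241]
```

```bash
cat >> h.py <<'E'
M0,U,N=toolR(-22.7);Y=np.cross(U,N)
E
python3 - <<'E'
from h import *
w=vision.snapshot("wrist")
q=r.sense();Mh=R.from_euler("xyz",q["tcp_rot"],degrees=True).as_matrix()
D=q["tool_pos"]+46.7*Mh[:,2]
for off in (0,1,2):
    P=np.array([[D+off*Mh[:,1]+47.5*(np.cos(a)*Mh[:,2]+np.sin(a)*Mh[:,0])+k*Mh[:,1] for k in(-4.5,4.5)] for a in np.linspace(0,6.28,200)])
    qq=proj(w,P.reshape(-1,3)).reshape(200,2,2)
    print(off,[(y,[round(np.min(x),1) if k==0 else round(np.max(x),1) for k,x in ((k,qq[np.abs(qq[:,k,1]-y)<5,k,0]) for k in (0,1))]) for y in (165,180,200,220)])
P=(onz(w,(304,34.5),66.5)+onz(w,(304.7,142.5),66.5))/2
O=P-9*N-48*U;print("O",O,"y axis",Y, "N",N,"U",U)
np.save("O.npy",O)
for zp,xp in ((200,27),(150,27)):
    T=O+xp*N+zp*U;print(zp);move(T,M0)
d=D-O;print("held disc centre in pocket",d@N,d@Y,d@U)
E
```

```text
0 [(165, [np.float64(311.9), np.float64(333.3)]), (180, [np.float64(311.4), np.float64(333.7)]), (200, [np.float64(311.0), np.float64(334.0)]), (220, [np.float64(310.8), np.float64(334.2)])]
1 [(165, [np.float64(314.2), np.float64(335.7)]), (180, [np.float64(313.9), np.float64(336.2)]), (200, [np.float64(313.5), np.float64(336.6)]), (220, [np.float64(313.4), np.float64(336.9)])]
2 [(165, [np.float64(316.6), np.float64(338.1)]), (180, [np.float64(316.3), np.float64(338.7)]), (200, [np.float64(316.1), np.float64(339.2)]), (220, [np.float64(316.0), np.float64(339.5)])]
O [556.40770023 255.5583847   20.43078062] y axis [0.38590604 0.92253809 0.        ] N [ 0.79894142 -0.33420444  0.5       ] U [-0.46126904  0.19295302  0.8660254 ]
200
shift [ 59.9  60.9 -58.1] turn [-0.0073 -0.0036 -0.0131]
150
shift [  82.9   51.2 -101.4] turn [-0.0073 -0.0036 -0.0131]
held disc centre in pocket 28.28336885970511 -78.74046079090269 219.5045668663489
```

step_arm(
  targets=[
    [[12,30,0,0,0,0],[30,66,0,-0.007,-0.004,-0.013],[42,66,-23,-0.007,-0.004,-0.013],[53,64,-45,-0.007,-0.004,-0.013],[53,64,-45,-0.007,-0.004,-0.013],[53,64,-45,-0.007,-0.004,-0.013],[53,64,-45,-0.007,-0.004,-0.013]],
  ],
)

```text
time: 6.35
tool_pos: [478.8, 288.4, 221.0]
tcp_rot: [150.0, -0.0, 67.3]
ft_force: [0.3, 1.0, -0.3]
finger_gap: 8.2
grip_force: 33.2
```

```bash
python3 - <<'E'
from h import *
O=np.load("O.npy");w=vision.snapshot("wrist");s=vision.snapshot("side");c=vision.snapshot("scene")
q=r.sense();d=q["tool_pos"]-O;print("TCP pocket x,y,z",d@N,d@Y,d@U,q["tcp_rot"])
for z in (185,150,122): move(O+26.3*N+z*U,M0)
o=np.zeros((600,640,3),np.uint8);o[:400]=w["img"]
o[400:,:320]=cv2.resize(s["img"][125:215,302:446],(320,200),interpolation=cv2.INTER_CUBIC)
o[400:,320:]=cv2.resize(c["img"][150:250,170:330],(320,200),interpolation=cv2.INTER_CUBIC)
cv2.imwrite("pics/v3.png",o)
E
```

```text
TCP pocket x,y,z 28.06217272210583 0.9750115681273949 216.88345371482228 [149.90920327  -0.17451177  67.33458734]
shift [ 12.9  -6.5 -28.5] turn [-0.0022  0.0026 -0.0006]
shift [ 29.1 -13.2 -58.8] turn [-0.0022  0.0026 -0.0006]
shift [ 42.  -18.6 -83.1] turn [-0.0022  0.0026 -0.0006]
```

View pics/v3.png

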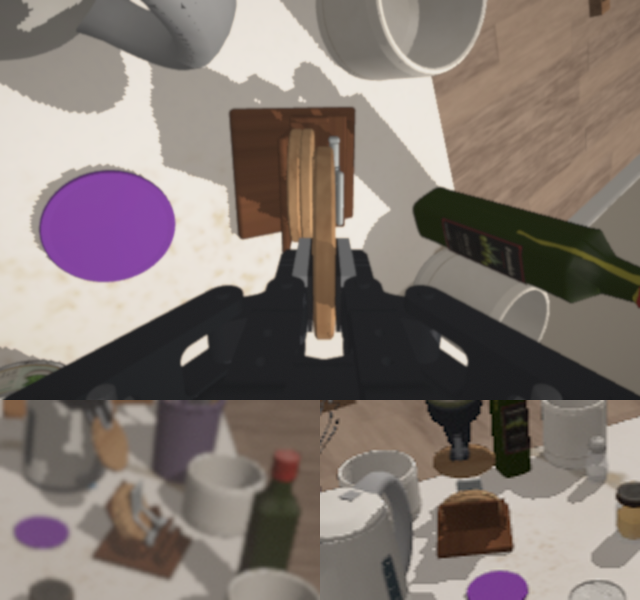

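The wrist view shows the held coaster (columns 315–335) just off the pile's outer face (315) and level with the clip lip (335,150). It is aligned with the mouth, so I go down.

step_arm(
  targets=[
    [[6,-4,-14,0,0,0],[13,-6,-28,0,0,0],[18,-9,-39,0,0,0],[24,-11,-49,0,0,0],[29,-13,-59,0,0,0],[29,-13,-59,0,0,0]],
  ],
)

```text
time: 7.0
tool_pos: [507.3, 274.5, 158.7]
tcp_rot: [150.1, 0.1, 67.3]
ft_force: [-2.0, 1.1, -2.3]
finger_gap: 8.1
grip_force: 33.3
```

```bash
python3 - <<'E'
from h import *
O=np.load("O.npy");w=vision.snapshot("wrist")
q=r.sense();d=q["tool_pos"]-O;f=q["ft_force"];print("TCP pocket x,y,z",d@N,d@Y,d@U,"f",f@N,f@Y,f@U)
cv2.imwrite("pics/w4.png",w["img"][100:400,150:500])
for x,z in ((25.5,135),(24,122)): move(O+x*N+z*U,M0)
E
```

```text
TCP pocket x,y,z 23.896498242063934 -1.311625562989687 146.8766430339426 f -1.4305372351640202 -0.9057687899055303 0.14781338402425373
shift [ 7.3 -1.6 -9.5] turn [ 0.0011 -0.0022  0.0003]
shift [ 12.1  -3.6 -21.5] turn [ 0.0011 -0.0022  0.0003]
```

View pics/w4.png

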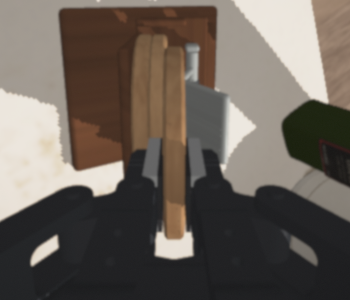

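The coaster has entered between the pile and the steel tongue (crop: disc at (175,100), tongue at (205,100)). I continue to the release depth.

step_arm(
  targets=[
    [[4,-1,-7,0,0,0],[8,-2,-14,0,0,0],[12,-4,-21,0,0,0],[12,-4,-21,0,0,0],[12,-4,-21,0,0,0]],
  ],
)

```text
time: 7.47
tool_pos: [519.4, 270.8, 139.2]
tcp_rot: [150.0, 0.1, 67.3]
ft_force: [-2.1, 0.0, -3.0]
finger_gap: 8.4
grip_force: 33.0
```

```bash
python3 - <<'E'
from h import *
O=np.load("O.npy");w=vision.snapshot("wrist")
q=r.sense();d=q["tool_pos"]-O;f=q["ft_force"];print("TCP pocket x,y,z",d@N,d@Y,d@U,"f",f@N,f@Y,f@U)
cv2.imwrite("pics/w5.png",w["img"][100:400,150:500])
E
```

```text
TCP pocket x,y,z 25.005483976142187 -0.019311169967863893 123.22672848669977 f -2.8240474284711055 -0.1838517135667017 -2.0234209648423827
```

View pics/w5.png

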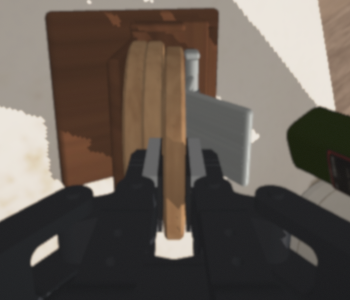

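step_arm(
  targets=[
    [[0,0,0,0,0,0],[0,0,0,0,0,0],[0,0,0,0,0,0],[0,0,0,0,0,0],[-7,3,13,0,0,0],[-14,6,26,0,0,0],[-18,8,35,0,0,0],[-18,8,35,0,0,0]],
  ],
  fingers=0.3,
)

```text
time: 8.18
tool_pos: [502.6, 280.8, 178.2]
tcp_rot: [149.9, -0.2, 67.4]
ft_force: [0.0, -0.5, -0.3]
finger_gap: 29.6
grip_force: 0.0
```

step_arm(
  targets=[
    [[0,0,0,0,0,0],[0,0,0,0,0,0],[0,0,0,0,0,0],[0,0,0,0,0,0],[0,0,0,0,0,0],[0,0,0,0,0,0]],
  ],
  fingers=1,
)

```text
time: 8.68
tool_pos: [501.7, 279.2, 174.6]
tcp_rot: [150.0, 0.0, 67.3]
ft_force: [-0.5, 0.0, -0.5]
finger_gap: 0.1
grip_force: 0.0
```

```bash
python3 - <<'E'
from h import *
O=np.load("O.npy");w=vision.snapshot("wrist");s=vision.snapshot("side")
q=r.sense();d=q["tool_pos"]-O;f=q["ft_force"];print("TCP pocket x,y,z",d@N,d@Y,d@U,"f",f@N,f@Y,f@U)
o=np.zeros((500,700,3),np.uint8);o[:300,:350]=w["img"][100:400,150:500];o[:300,350:]=cv2.resize(s["img"][140:215,325:412],(350,300))
cv2.imwrite("pics/w6.png",o[:300])
for x,z in ((24.5,130),(24,117),(24,112)): move(O+x*N+z*U,M0)
E
```

```text
TCP pocket x,y,z 25.674417032016706 0.8081192255411129 163.53206740297347 f 0.38593416787517204 0.374545437516196 -0.5916658705999199
shift [ 14.2  -6.8 -29.6] turn [ 0.0001 -0.0001 -0.0004]
shift [ 19.8  -9.2 -41.1] turn [ 0.0001 -0.0001 -0.0004]
shift [ 22.1 -10.1 -45.5] turn [ 0.0001 -0.0001 -0.0004]
```

View pics/w6.png

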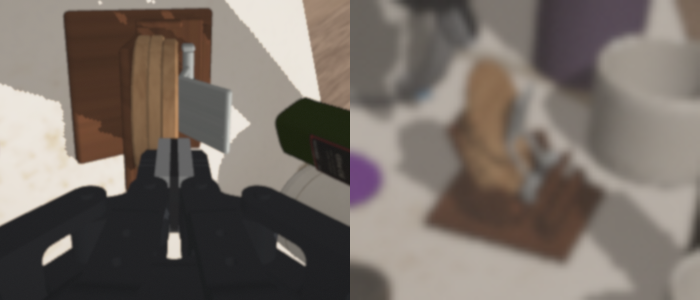

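The third coaster stands proud between pile and tongue, and the closed fingertips sit above its edge. I push it down.

step_arm(
  targets=[
    [[5,-2,-10,0,0,0],[10,-5,-20,0,0,0],[14,-7,-29,0,0,0],[16,-8,-33,0,0,0],[18,-8,-37,0,0,0],[19,-9,-39,0,0,0],[19,-9,-39,0,0,0]],
  ],
)

```text
time: 9.37
tool_pos: [521.2, 269.8, 135.2]
tcp_rot: [150.0, 0.0, 67.3]
ft_force: [0.9, 0.5, 0.1]
finger_gap: -0.4
grip_force: 0.4
```

step_arm(
  targets=[
    [[0.5,-0.2,-1,0,0,0],[1,-0.4,-2,0,0,0],[1,-0.4,-2,0,0,0]],
  ],
)

```text
time: 9.62
tool_pos: [521.8, 269.8, 133.8]
tcp_rot: [150.0, 0.0, 67.3]
ft_force: [0.0, -0.1, 2.6]
finger_gap: -0.2
grip_force: 0.7
```

step_arm(
  targets=[
    [[0.5,-0.2,-1,0,0,0],[1,-0.4,-2,0,0,0],[1,-0.4,-2,0,0,0]],
  ],
)

```text
time: 9.87
tool_pos: [522.9, 270.5, 133.2]
tcp_rot: [150.0, -0.1, 67.3]
ft_force: [-7.3, 1.2, 9.6]
finger_gap: 0.0
grip_force: 6.0
```

step_arm(
  targets=[
    [[0.5,-0.2,-1,0,0,0],[1,-0.4,-2,0,0,0],[1,-0.4,-2,0,0,0]],
  ],
)

```text
time: 10.12
tool_pos: [524.9, 271.5, 133.7]
tcp_rot: [149.9, -0.3, 67.4]
ft_force: [-13.9, 3.3, 22.4]
finger_gap: -0.0
grip_force: 12.7
```

```bash
python3 - <<'E'
from h import *
O=np.load("O.npy");q=r.sense();d=q["tool_pos"]-O;f=q["ft_force"];print("TCP pocket x,y,z",d@N,d@Y,d@U,"f",f@N,f@Y,f@U)
E
```

```text
TCP pocket x,y,z 26.119156171091518 2.5706848980884986 115.66825558902977 f -1.0668607441132347 -2.335420214652441 26.430319250597098
```

step_arm(
  targets=[
    [[-4,2,8,0,0,0],[-14,6,26,0,0,0],[-28,12,52,0,0,0],[-42,18,78,0,0,0],[-42,-20,78,0,0,0],[-42,-60,78,0,0,0],[-42,-60,78,0,0,0],[-42,-60,78,0,0,0]],
  ],
)

```text
time: 10.78
tool_pos: [481.1, 207.4, 207.4]
tcp_rot: [150.0, 0.0, 67.2]
ft_force: [-0.2, -0.1, 1.0]
finger_gap: -0.2
grip_force: 0.0
```

```bash
python3 - <<'E'
from h import *
w=vision.snapshot("wrist");s=vision.snapshot("side");c=vision.snapshot("scene")
o=np.zeros((600,700,3),np.uint8);o[:300,:350]=w["img"][:300,150:500];o[:300,350:]=cv2.resize(s["img"][140:215,325:412],(350,300))
o[300:,:350]=cv2.resize(c["img"][180:240,212:282],(350,300),interpolation=cv2.INTER_CUBIC);o[300:,350:]=cv2.resize(s["img"][150:270,280:420],(350,300))
cv2.imwrite("pics/w7.png",o)
E
```

```text
(no output)
```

View pics/w7.png

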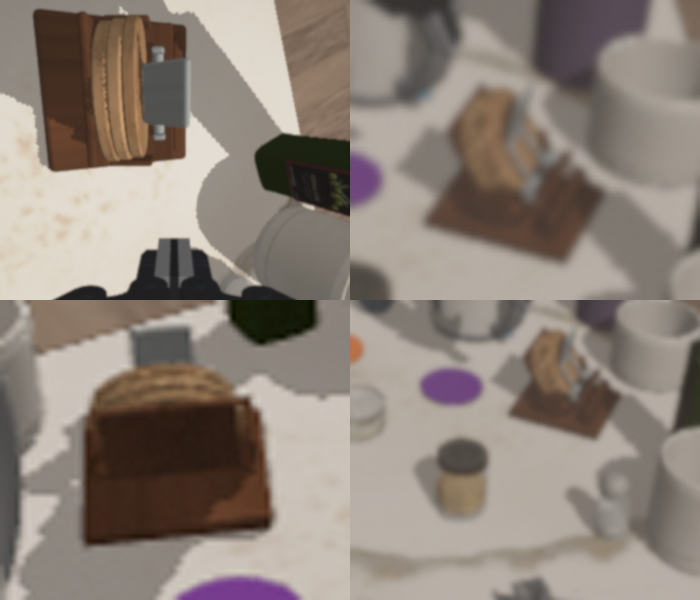

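The crops show three coasters level and pressed by the tongue, with the jar and shaker still standing. I check the third coaster's top edge numerically.

```bash
python3 - <<'E'
from h import *
O=np.load("O.npy");c=vision.snapshot("scene");s=vision.snapshot("side")
for dz in (0,3,6): print(dz,[(x,[proj(i,O+x*N+(95.5+dz)*U)[0].round(1).tolist() for i in (c,s)]) for x in (18,27)])
h=cv2.cvtColor(c["img"],cv2.COLOR_BGR2HSV)
for x in (243,247,251): print(x,[(y,int(h[y,x,1]),int(h[y,x,2])) for y in range(186,202)])
h=cv2.cvtColor(s["img"],cv2.COLOR_BGR2HSV)
m=cv2.inRange(h[150:205,335:380],(8,70,110),(22,200,255));k,l,st,ce=cv2.connectedComponentsWithStats(m);i=1+np.argmax(st[1:,4]);print("side blob",st[i]+[335,150,0,0,0])
E
```

```text
0 [(18, [[243.4, 194.8], [357.5, 163.1]]), (27, [[243.2, 192.3], [359.7, 162.6]])]
3 [(18, [[243.3, 194.3], [357.2, 162.4]]), (27, [[243.1, 191.9], [359.3, 161.8]])]
6 [(18, [[243.2, 193.9], [356.8, 161.7]]), (27, [[243.0, 191.4], [359.0, 161.1]])]
243 [(186, 5, 94), (187, 6, 84), (188, 6, 84), (189, 6, 84), (190, 6, 84), (191, 3, 83), (192, 42, 97), (193, 110, 125), (194, 120, 115), (195, 112, 127), (196, 106, 152), (197, 113, 106), (198, 115, 126), (199, 112, 132), (200, 121, 93), (201, 143, 75)]
247 [(186, 6, 86), (187, 6, 83), (188, 6, 83), (189, 6, 84), (190, 6, 84), (191, 6, 84), (192, 49, 105), (193, 110, 132), (194, 119, 109), (195, 110, 139), (196, 109, 140), (197, 115, 106), (198, 110, 139), (199, 112, 118), (200, 123, 87), (201, 145, 67)]
251 [(186, 23, 202), (187, 24, 184), (188, 26, 149), (189, 26, 138), (190, 26, 138), (191, 25, 132), (192, 24, 128), (193, 89, 137), (194, 112, 143), (195, 110, 144), (196, 109, 148), (197, 115, 102), (198, 118, 132), (199, 116, 132), (200, 137, 91), (201, 148, 55)]
side blob [352 163  16  24 246]
```

```bash
python3 -c "
from bench import r
print(r.hand_in())"
```

```text
the job is handed in; nothing more can be done
None
```

The third coaster is in the holder under the steel arm; its top edge measured level with the other two within camera accuracy, the jar and shaker were left standing, and the job was handed in at about 11 s of the 43 s allowed.

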